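Set a column of tins square to the cheese board with a straightedge

TASK

Set the tins out beside the nearer cheese board. First lay the wooden straightedge flat on the table, flush against the long edge of the board that faces you, with neither end sticking out past the board's corners, and let go of it; next stand the tall tin on the table with one whole side flush against the straightedge's free long side, then stack the flat tin squarely on top of it. Leave the straightedge in place and do not disturb the cheeses on the board.

Things in the scene. Friction and masses are not known exactly. Their poses are not given: they have to be found in the camera images.
- board: Beech serving board 235 x 385 mm on a dark base of the same outline, 34 mm high in all, flat and immovable in mid-table, with three cheeses on it (not the garnished board farther back). Origin: its centre, 12 mm above the table. y is along its length, to the robot's right; x across it, towards the robot; the long near edge is the upright face at x = +117.5 mm, table to 34 mm.
- straightedge_grip (a point): Beech straightedge: a straight bar 240 long x 40 wide x 16 mm thick, with an upright grip rib along the middle of its top, 70 long x 14 wide, top 67 mm above the bar's underside. This point is in the middle of the rib, 52 mm above the underside, midway along and across the bar. x is along the bar, y across it, z up. 0.2 kg.
- tall_tin_mid (a point): The taller of two closed square metal tins, 60 x 60 mm and 64 mm high, flat lid; this point is its centre, 32 mm above its underside. x and y are square to its sides, z up. About 0.18 kg.
- flat_tin_mid (a point): The lower of the two closed square metal tins, 60 x 60 mm and 40 mm high, flat lid; this point is its centre, 20 mm above its underside. x and y are square to its sides, z up. About 0.18 kg.
- round_cheese: Small round waxed cheese, 68 mm across, 40 mm high, loose on the far half of the board; origin at the centre of its underside. To be left alone.
- cheese_wedge: Cheese wedge 59 x 85 x 31 mm, loose on the far half of the board; origin at the centre of its underside. To be left alone.
- brie: Cut soft cheese 60 x 47 x 37 mm, loose on the far half of the board; origin at the centre of its underside. To be left alone.

How it is judged:
By the outcome, as a careful person would: the job done as asked, in the order asked, and still so for the second after the job is handed in, with the robot touching nothing.
It also fails if it takes over 72 s, if anything falls off the work surface, if the arm or the gripper's body presses on something with over 40 N, if the wrist force passes 120 N, or if a joint passes its speed limit or range.

ROBOT

A 6-joint arm with a two-finger parallel gripper is mounted at the origin on a cart in front of the work surface, level with it; the furniture and walls round the work are solid. World frame = base frame: x ahead of the robot, y to its left, z up, the work surface at z = 0. Lengths are in mm, angles in rad, forces in N, time in s.
With the tool pointing down it reaches from about 300 to 775 mm from the base axis. Payload 14.6 kg.
Tool frame: the origin (TCP) lies on the centre line of the jaws, within the pads' length; the fingertips stand ahead of it and the grasp point (between the pads) is the TCP (manip.tip_reach is the z of the fingertips in the tool frame, in mm); z points along the fingers, y is the direction in which the jaws open and shut (so a half turn about z gives the same grasp; the last joint's range is limited). The gripper opens to 94 mm and grips with 3 to 60 N. Pads are 16 mm wide; open, the fingers measure 119 mm over their backs; the gripper's body (75 mm by 177 mm) begins 78 mm behind the grasp point.
Start: joints at [1.188, 0.3, 1.521, -0, 1.321, -0.067], TCP at [170.815, 522.792, 224.446] pointing down, gripper open.
Joint ranges: [-3.03, 3.03], [-0.79, 2.21], [0.23, 2.52], [-1.04, 4.18], [0, 3.07], [-2.55, 2.55]. Speed limits (rad/s): [2.22, 2.22, 2.57, 3.14, 3.14, 3.14].

INTERFACE

Orientations are given as [roll, pitch, yaw] about the fixed x, y, z axes, in that order (R = Rz(yaw) Ry(pitch) Rx(roll)).
In Python, from cell import manip, camera, search_frame, masks_of, tip_of gives the robot as it stands.
- The arm moves only by the tool send_rows, never from a script. Its argument "plan" is a list of rows, each an object with "travel": the shift along the tool's x, y, z in mm, a list of three; "delta_rot": the turn, a rotation vector about the tool's x, y, z in degrees, a list of three; "fingers": the gripper's target within -1 to 1 (shut at 1, half-way at 0, fully open at -1). In form: [{"travel": [dx, dy, dz], "delta_rot": [wx, wy, wz], "fingers": fingers}, ...]. A call has 1 to 20 rows; each row shifts and turns the commanded pose from where the row before left it, along the tool's axes as they then stand; what a row does not reach is not made up. A row lasts 1/8 s, in which the tool goes at most 62.5 mm and 10.7 degrees, less where a joint would pass 70% of its speed; a pose out of reach is approached as far as the arm can. A call is refused whole if a number of a shift passes 62.5 or a number of a turn 10.7, either way. A call with a gripper value outside its range is refused whole. The fingers move at their own pace and stop on an object; "grip_force" is the grip in N (left out, the last holds). Time passes only in rows, so rows that do not move let the fingers close. It gives the time, the measured TCP pose, the force and the opening at its end, in the units of the state.
- manip.read_state(): the state, without advancing time (a new reading comes with each control period).
- camera(name): name is "scene" or "side" or "wrist"; returns a dict with "color" (384x512x3 uint8, red, green, blue), "z_map" (384x512 float32, mm along the optical axis (not along the pixel's ray), 0 where there is no reading), "fov_y" (degrees; the focal length in pixels is half the picture's height over the tangent of half this angle, whatever the lens; pixels are square), "cx", "cy" (the principal point, pixels), "k1" (the pictures are not rectified: a ray, as slopes to the right and down, at radius r is drawn at 1 + k1 r^2 times it, then the intrinsics apply), "world_from_camera" (4x4, takes a point from camera to world coordinates); the wrist camera has in their place "tool_from_camera" (4x4, takes a point from camera to tool coordinates, whose origin is the TCP and whose axes are the flange's). Camera axes: x right, y up, looking along -z (the intrinsics and any distortion apply to the point x, -y, -z); pixel columns grow to the right and rows downward; lengths in mm; the calibration is good to about 2 mm. A picture is of the moment at which its call begins: read the wrist's pose just before it.
- manip.sign_off(): hands the job in, once; it reports no verdict.
Trained networks look in the newest picture that a camera, given by its name, has taken for a name from the list of things; names that differ only in an ending like _2 or _b are one class to them, and where a whole thing is asked for, a point or a joint stands for the part that bears it (a point fixed in the world has none). Each returns a list of dicts, best first, with "confidence" (0 to 1); they miss things now and then, are a little off and sometimes report something else, mostly with a low value. They report only what shows in the picture. A call takes as long as a camera call.
- search_frame(name, camera): "at" ([x, y, z] in mm, in the coordinates of the camera as it stood for that picture, good to about 4 mm: the middle of the surface that is visible of it).
- masks_of(name, camera): "region" (384x512 bool, what is visible of it).
- tip_of(name, camera): "at" ([x, y, z] in mm, in the coordinates of the camera as it stood for that picture, good to about 4 mm: a listed point, or the origin of a listed thing).
The state is a dict: "clock": time; "joints": joint angles; "qd": joint speeds; "effort": joint torques, N m; "eef_pos": TCP position; "eef_rot": TCP orientation; "wrist_force": force on the tool from outside, world axes, zero at the start; "moment": the same for the moment, N m; "finger_gap": finger opening in mm.
Only numpy, scipy, OpenCV 4.12 (cv2) and the standard library are available. Lean on these libraries where they do the work, as an engineer would, in place of code of your own. Each camera call takes 0.05 s, during which the arm holds its last target. There are 200 camera calls.

## Working session

There is one attempt and no reset: what is moved stays moved. The work goes in short steps, Python scripts to look and compute and a tool call to move; the robot and the scene stay as the last step left them, time stands still between calls to the robot, and variables do not carry over. Pictures are saved under pics/ and viewed, about 8 in all and at most 12, crops included, and the job is handed in when it is done.

Besides the shell and the picture viewer there is one more tool, called after "Emit:" by a JSON object that holds its "method" and its "body", one argument or row to a line. send_rows: Moves the arm, as the interface text tells. Its arguments: {"type":"object","properties":{"plan":{"type":"array"},"grip_force":{"type":"number"}},"required":["plan"]}

```bash
ls; mkdir -p pics
cat > h.py <<'E'
import numpy as np, cv2
from cell import manip, camera, search_frame, masks_of, tip_of
from scipy.spatial.transform import Rotation as R
def T_tool():
    s=manip.read_state(); T=np.eye(4); T[:3,:3]=R.from_euler('xyz',s['eef_rot']).as_matrix(); T[:3,3]=s['eef_pos']; return T
def shot(n,save=None):
    T=T_tool(); c=camera(n)
    c['W']=c['world_from_camera'] if n!='wrist' else T@c['tool_from_camera']
    if save: cv2.imwrite(f'pics/{save}.png',c['color'][:,:,::-1])
    return c
def w(c,p): return (np.array(c['W'])@np.r_[p,1])[:3]
def cloud(c):
    h,wd=c['z_map'].shape; f=h/2/np.tan(np.radians(c['fov_y'])/2)
    K=np.array([[f,0,c['cx']],[0,f,c['cy']],[0,0,1.]]); u,v=np.meshgrid(np.arange(wd),np.arange(h))
    p=cv2.undistortPoints(np.stack([u,v],-1).reshape(-1,1,2).astype(float),K,np.array([c['k1'],0,0,0.])).reshape(h,wd,2)
    z=c['z_map'].astype(float); P=np.stack([p[...,0]*z,-p[...,1]*z,-z],-1)
    W=np.array(c['W']); return P@W[:3,:3].T+W[:3,3]
E
python3 - <<'E'
from h import *
np.set_printoptions(precision=1,suppress=True)
print(manip.read_state(), manip.tip_reach)
for n in ['scene','side']:
    c=shot(n,n+'0')
    print(n,c['W'][:3,3])
    for t in ['board','straightedge_grip','tall_tin_mid','flat_tin_mid','round_cheese','cheese_wedge','brie']:
        print(t,[(w(c,d['at']),round(d['confidence'],2)) for d in tip_of(t,n)[:3]])
E
```

```text
pics
{'clock': 0.0, 'joints': array([ 1.2,  0.3,  1.5,  0. ,  1.3, -0.1]), 'qd': array([-0.,  0., -0., -0.,  0.,  0.]), 'effort': array([  0. , -53.2, -35.3,   0.1,   0. ,  -0. ]), 'eef_pos': array([170.7, 522.6, 223.9]), 'eef_rot': array([-3.1, -0. ,  2.8]), 'wrist_force': array([ 0.4, -0.1, -0.2]), 'moment': array([ 0. , -0. ,  0.1]), 'finger_gap': 93.78338274900545} 19.0
scene [  46. -801.  843.]
board [(array([654.5, -20.3,   7.5]), 0.89)]
straightedge_grip [(array([ 513.8, -295.2,   50.2]), 0.65)]
tall_tin_mid [(array([431.6, 152.2,  34.2]), 0.93)]
flat_tin_mid [(array([468.1, 321.8,  21.7]), 0.58)]
round_cheese [(array([ 654.5, -123.7,   42. ]), 0.55)]
cheese_wedge [(array([714.1,  -9.8,  34.2]), 0.84), (array([432.9, 150.2,  31.9]), 0.48)]
brie [(array([757.2,  70.4,  31.2]), 0.6)]
side [ 243.4 -987.2 1034.2]
board []
straightedge_grip [(array([ 515.1, -295.5,   52.9]), 0.56)]
tall_tin_mid [(array([428.9, 149.9,  34.3]), 0.89)]
flat_tin_mid [(array([465.1, 318.8,  21.4]), 0.85)]
round_cheese [(array([ 651.9, -124.4,   35.3]), 0.84)]
cheese_wedge [(array([711.8, -14.2,  34.7]), 0.62)]
brie [(array([762.9,  78.4,  34.2]), 0.64), (array([710.3, -13.5,  35.2]), 0.45)]
```

Run:
```python
from h import *
np.set_printoptions(precision=1,suppress=True)
from scipy.spatial import cKDTree
O=[]
for n in ['scene','side']:
    c=shot(n); P=cloud(c)
    img=np.zeros((600,400,3),np.uint8); img[:]=30   # row: x 900->300 ; col: y 400->-400 at 2mm: 
    ok=(c['z_map']>0)&(P[...,2]>-10)&(P[...,2]<150)
    r=((900-P[...,0])).astype(int); k=((400-P[...,1])/2).astype(int)
    m=ok&(r>=0)&(r<600)&(k>=0)&(k<400)
    img=np.zeros((600//2,400,3),np.uint8)
    img[r[m]//2,k[m]]=c['color'][m][:,::-1]; O.append(img)
    def face(mask): 
        q=P[mask][:,:2].astype(np.float32); return cv2.minAreaRect(q)
    for t,z0,z1 in [('board',30,38),('straightedge_grip',60,72),('straightedge_grip',12,20),('tall_tin_mid',60,68),('flat_tin_mid',36,44)]:
        d=masks_of(t,n)
        if d:
            m=d[0]['region']&ok&(P[...,2]>z0)&(P[...,2]<z1)
            print(n,t,z0,m.sum(), face(m) if m.sum()>5 else '', np.median(P[m],0))
cv2.imwrite('pics/o.png',cv2.resize(np.vstack(O),None,fx=1,fy=1))
s=cv2.imread('pics/scene0.png'); 
cv2.imwrite('pics/v1.png',np.hstack([cv2.resize(s,(512,384)),cv2.resize(np.vstack(O),(288,384))]))
```

```text
scene board 30 5716 ((651.2039794921875, -16.605224609375), (388.67626953125, 234.84152221679688), 64.99903869628906) [615.5 -51.2  33.9]
scene straightedge_grip 60 182 ((511.8448486328125, -297.1056823730469), (16.76262855529785, 68.48883819580078), 77.26111602783203) [ 511.  -299.1   65.9]
scene straightedge_grip 12 1234 ((513.5973510742188, -297.9565124511719), (43.96080780029297, 241.35633850097656), 78.88948822021484) [ 491.4 -300.8   15.8]
scene tall_tin_mid 60 287 ((429.4554748535156, 150.84217834472656), (60.38652038574219, 61.46837615966797), 4.53907585144043) [428.  149.2  63.6]
scene flat_tin_mid 36 199 ((463.68731689453125, 314.09161376953125), (61.99227523803711, 57.17013931274414), 61.04298400878906) [464.2 311.3  39.9]
side board 30 4096 ((649.0909423828125, -14.560073852539062), (392.57135009765625, 234.32760620117188), 65.16690826416016) [615.9 -48.3  35.1]
side straightedge_grip 60 129 ((509.5904541015625, -297.4019470214844), (16.241931915283203, 67.9911880493164), 78.59140014648438) [ 509.4 -298.1   66.9]
side straightedge_grip 12 831 ((509.19781494140625, -296.1226806640625), (43.05531692504883, 235.04605102539062), 78.51951599121094) [ 494.3 -300.1   16.8]
side tall_tin_mid 60 187 ((428.2991638183594, 152.6963348388672), (60.194671630859375, 63.127220153808594), 5.777804374694824) [425.7 150.8  65.2]
side flat_tin_mid 36 134 ((461.2919616699219, 316.9748840332031), (60.49433517456055, 60.29207992553711), 56.41379165649414) [460.9 311.9  41.2]
```

View pics/v1.png

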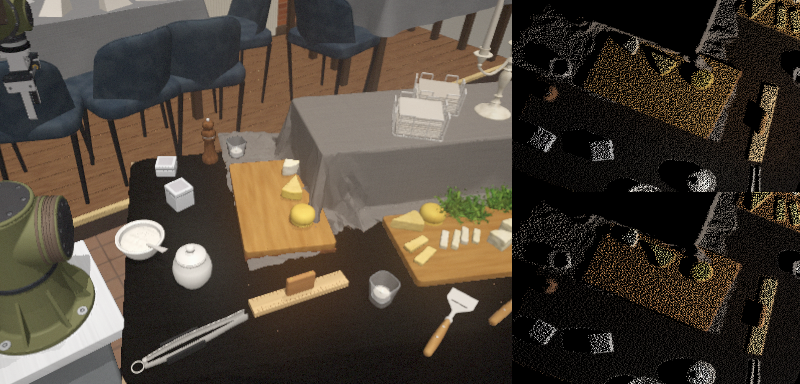

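```bash
cat >> h.py <<'E'
def go(x,y,z,ydir=None):
    T=T_tool(); Rm=T[:3,:3]; cur=np.degrees(np.arctan2(Rm[1,1],Rm[0,1]))
    if ydir is None: ydir=cur
    a=np.radians(ydir); Y=np.array([np.cos(a),np.sin(a),0]); Z=np.array([0,0,-1.]); Rt=np.stack([np.cross(Y,Z),Y,Z],1)
    print('cur',T[:3,3].round(1),'ydir',cur.round(2),'TURN',np.degrees((R.from_matrix(Rm.T@Rt)).as_rotvec()).round(2),'then TRAVEL',(Rt.T@(np.array([x,y,z])-T[:3,3])).round(1))
E
python3 -c "
from h import *
go(511,-297,200,-11.3)"
```

```text
cur [170.8 522.8 224.5] ydir 71.9 TURN [ 0.  -0.  83.2] then TRAVEL [-737.3  494.2   24.5]
```

Emit:
{"method": "send_rows", "body": {
  "plan": [
    {"travel": [0, 0, 0], "delta_rot": [0, 0, 10.4], "fingers": -1},
    {"travel": [0, 0, 0], "delta_rot": [0, 0, 10.4], "fingers": -1},
    {"travel": [0, 0, 0], "delta_rot": [0, 0, 10.4], "fingers": -1},
    {"travel": [0, 0, 0], "delta_rot": [0, 0, 10.4], "fingers": -1},
    {"travel": [0, 0, 0], "delta_rot": [0, 0, 10.4], "fingers": -1},
    {"travel": [0, 0, 0], "delta_rot": [0, 0, 10.4], "fingers": -1},
    {"travel": [0, 0, 0], "delta_rot": [0, 0, 10.4], "fingers": -1},
    {"travel": [0, 0, 0], "delta_rot": [0, 0, 10.4], "fingers": -1},
    {"travel": [-46, 31, 0], "delta_rot": [0, 0, 0], "fingers": -1},
    {"travel": [-46, 31, 0], "delta_rot": [0, 0, 0], "fingers": -1},
    {"travel": [-46, 31, 0], "delta_rot": [0, 0, 0], "fingers": -1},
    {"travel": [-46, 31, 0], "delta_rot": [0, 0, 0], "fingers": -1},
    {"travel": [-46, 31, 0], "delta_rot": [0, 0, 0], "fingers": -1},
    {"travel": [-46, 31, 0], "delta_rot": [0, 0, 0], "fingers": -1},
    {"travel": [-46, 31, 0], "delta_rot": [0, 0, 0], "fingers": -1},
    {"travel": [-46, 31, 0], "delta_rot": [0, 0, 0], "fingers": -1},
    {"travel": [-46, 31, 0], "delta_rot": [0, 0, 0], "fingers": -1},
    {"travel": [-46, 31, 0], "delta_rot": [0, 0, 0], "fingers": -1},
    {"travel": [-46, 31, 0], "delta_rot": [0, 0, 0], "fingers": -1},
    {"travel": [-46, 31, 0], "delta_rot": [0, 0, 0], "fingers": -1}
  ]
}}

```text
clock: 3.9
eef_pos: [428.0, -93.3, 224.7]
eef_rot: [3.141, -0.0, 1.373]
wrist_force: [0.5, 0.7, 0.4]
finger_gap: 94.0
```

```bash
python3 -c "
from h import *
go(511,-297,160,-11.3)"
```

```text
cur [428.  -93.3 224.7] ydir -11.31 TURN [ 0.04 -0.   -0.01] then TRAVEL [-183.4  121.3   64.7]
```

Emit:
{"method": "send_rows", "body": {
  "plan": [
    {"travel": [-46, 30.5, 0], "delta_rot": [0, 0, 0], "fingers": -1},
    {"travel": [-46, 30.5, 0], "delta_rot": [0, 0, 0], "fingers": -1},
    {"travel": [-46, 30.5, 14], "delta_rot": [0, 0, 0], "fingers": -1},
    {"travel": [-45, 30, 30], "delta_rot": [0, 0, 0], "fingers": -1},
    {"travel": [0, 0, 0], "delta_rot": [0, 0, 0], "fingers": -1}
  ]
}}

```text
clock: 4.53
eef_pos: [510.1, -296.6, 176.4]
eef_rot: [-3.136, -0.002, 1.371]
wrist_force: [-0.7, -0.9, 0.0]
finger_gap: 94.1
```

Run:
```python
from h import *
np.set_printoptions(precision=1,suppress=True)
c=shot('wrist','w1');P=cloud(c)
print([(w(c,d['at']),d['confidence']) for d in tip_of('straightedge_grip','wrist')])
d=masks_of('straightedge_grip','wrist')
for z0,z1 in[(60,72),(11,21)]:
    m=d[0]['region']&(P[...,2]>z0)&(P[...,2]<z1); print(m.sum(),cv2.minAreaRect(P[m][:,:2].astype(np.float32)),np.median(P[m][:,2]))
go(511,-297,56,-11.3)
```

```text
[(array([ 510. , -295.5,   50.2]), 0.95)]
854 ((513.1554565429688, -295.299072265625), (12.955804824829102, 69.61620330810547), 78.59144592285156) 66.48516391028863
4946 ((512.7593994140625, -296.0429992675781), (40.59687423706055, 239.00619506835938), 78.75814819335938) 16.04123829586021
cur [ 510.9 -294.   181.3] ydir -11.28 TURN [0.1 0.  0. ] then TRAVEL [ -2.9   0.7 125.3]
```

View pics/w1.png

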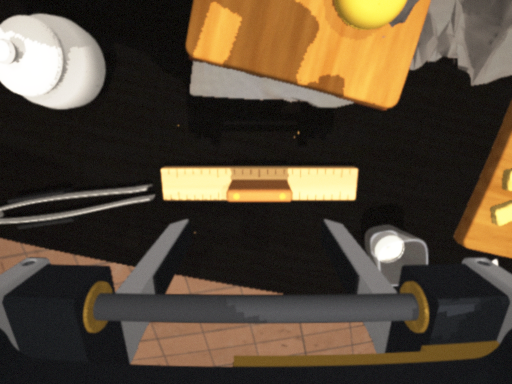

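Run:
```python
from h import *
np.set_printoptions(precision=2,suppress=True)
s=manip.read_state();print(s)
c=shot('wrist');print(c['tool_from_camera'],c['fov_y'],c['k1'],c['cx'],c['cy']);T=T_tool();P=cloud(c)
Q=(P-T[:3,3])@T[:3,:3]
for v,u in [(225,183),(240,170),(225,328),(280,150),(280,360),(307,250),(320,50),(320,470),(307,97)]: print(u,v,Q[v,u],c['z_map'][v,u])
```

```text
{'clock': 4.675, 'joints': array([-0.58,  0.42,  1.46,  0.  ,  1.26, -0.39]), 'qd': array([ 0.01, -0.03,  0.  ,  0.  , -0.  , -0.  ]), 'effort': array([ -1.16, -56.47, -34.05,   0.03,   0.01,  -0.02]), 'eef_pos': array([ 510.89, -294.03,  181.27]), 'eef_rot': array([3.14, 0.  , 1.37]), 'wrist_force': array([0.02, 0.65, 0.52]), 'moment': array([-0.  ,  0.05, -0.02]), 'finger_gap': 93.8517325815947}
[[   0.      0.96    0.27   80.13]
 [   1.     -0.      0.     -0.13]
 [   0.      0.27   -0.96 -160.44]
 [   0.      0.      0.      1.  ]] 70.72659928054247 -0.059980380885663785 255.67950282280717 192.895396711061
183 225 [  9.79 -49.03   8.07] 180.80603
170 240 [ 10.26 -50.49 -15.92] 157.60315
328 225 [ 9.42 48.65  9.09] 181.79337
150 280 [  8.66 -48.24 -54.21] 121.19548
360 280 [  6.99  48.46 -51.59] 124.080086
250 307 [ 26.76  -1.75 -94.18] 77.764946
50 320 [  26.85  -56.85 -101.59] 70.66043
470 320 [  27.36   58.59 -102.2 ] 69.82748
97 307 [ 27.11 -46.33 -95.77] 76.17858
```

Emit:
{"method": "send_rows", "body": {
  "plan": [
    {"travel": [0, 0, 0], "delta_rot": [0, 0, 10], "fingers": -1},
    {"travel": [0, 0, 0], "delta_rot": [0, 0, 10], "fingers": -1},
    {"travel": [0, 0, 0], "delta_rot": [0, 0, 10], "fingers": -1},
    {"travel": [0, 0, 0], "delta_rot": [0, 0, 10], "fingers": -1},
    {"travel": [0, 0, 0], "delta_rot": [0, 0, 10], "fingers": -1},
    {"travel": [0, 0, 0], "delta_rot": [0, 0, 10], "fingers": -1},
    {"travel": [0, 0, 0], "delta_rot": [0, 0, 10], "fingers": -1},
    {"travel": [0, 0, 0], "delta_rot": [0, 0, 10], "fingers": -1},
    {"travel": [0, 0, 0], "delta_rot": [0, 0, 10], "fingers": -1},
    {"travel": [1.8, 1.2, 40], "delta_rot": [0, 0, 0], "fingers": -1},
    {"travel": [0, 0, 40], "delta_rot": [0, 0, 0], "fingers": -1},
    {"travel": [0, 0, 20], "delta_rot": [0, 0, 0], "fingers": -0.5},
    {"travel": [0, 0, 0], "delta_rot": [0, 0, 0], "fingers": -0.5}
  ]
}}

```text
clock: 6.35
eef_pos: [512.2, -295.1, 80.7]
eef_rot: [-3.141, 0.0, -0.196]
wrist_force: [0.8, -0.1, 0.5]
finger_gap: 77.3
```

Run:
```python
from h import *
go(512.5,-295.5,57,-101.3)
for n in ['wrist','scene','side']:
    c=shot(n,'g1'+n);P=cloud(c)
    d=masks_of('straightedge_grip',n)
    for z0,z1 in[(62,70),(13,19)]:
        m=d[0]['region']&(P[...,2]>z0)&(P[...,2]<z1); print(n,m.sum(),cv2.minAreaRect(P[m][:,:2].astype(np.float32)))
```

```text
cur [ 512.2 -295.1   80.7] ydir -101.23 TURN [-0.01  0.02  0.07] then TRAVEL [ 0.3  0.3 23.7]
wrist 1755 ((513.6539306640625, -296.8638000488281), (13.908533096313477, 69.38434600830078), 79.14028930664062)
wrist 8833 ((528.0565795898438, -299.6165466308594), (40.42173385620117, 208.7324981689453), 78.69161224365234)
scene 110 ((494.3128967285156, -303.3800048828125), (47.00381088256836, 41.90956115722656), 50.66328430175781)
scene 1145 ((512.81982421875, -297.08843994140625), (43.15457534790039, 240.0611114501953), 79.12032318115234)
side 25 ((506.7123718261719, -301.69586181640625), (12.860861778259277, 64.53518676757812), 69.60282897949219)
side 711 ((510.4671936035156, -296.1022033691406), (43.6245002746582, 236.1330108642578), 78.34797668457031)
```

View pics/g1wrist.png

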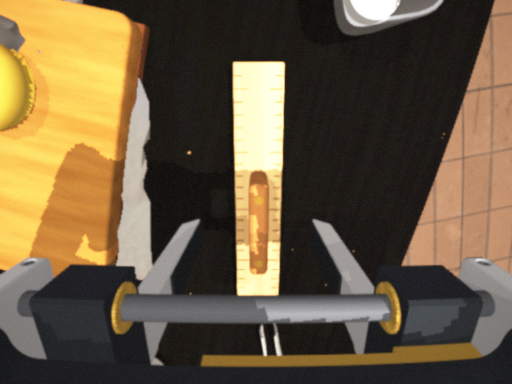

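Emit:
{"method": "send_rows", "body": {
  "plan": [
    {"travel": [1, 1, 24], "delta_rot": [0, 0, 0], "fingers": -0.5},
    {"travel": [0, 0, 0], "delta_rot": [0, 0, 0], "fingers": 1},
    {"travel": [0, 0, 0], "delta_rot": [0, 0, 0], "fingers": 1},
    {"travel": [0, 0, 0], "delta_rot": [0, 0, 0], "fingers": 1},
    {"travel": [0, 0, 0], "delta_rot": [0, 0, 0], "fingers": 1},
    {"travel": [0, 0, 0], "delta_rot": [0, 0, 0], "fingers": 1},
    {"travel": [0, 0, -40], "delta_rot": [0, 0, 0], "fingers": 1},
    {"travel": [0, 0, -50], "delta_rot": [0, 0, 0], "fingers": 1},
    {"travel": [0, 0, -20], "delta_rot": [0, 0, 0], "fingers": 1}
  ],
  "grip_force": 30
}}

```text
clock: 7.78
eef_pos: [513.8, -297.7, 169.6]
eef_rot: [3.14, -0.004, -0.197]
wrist_force: [-0.2, -0.8, -0.3]
finger_gap: 0.3
```

Run:
```python
from h import *
s=manip.read_state();print(s['finger_gap'],s['wrist_force'])
a=np.radians(65.1);L=np.array([np.cos(a),np.sin(a)]);N=np.array([-L[1],L[0]])
c=np.array([650,-16])
print('SE',c+137.5*N,'tin',c+187.5*N)
q=c+170*N; go(q[0],q[1],150,-24.9)
```

```text
0.29837082345194244 [-0.16915446 -0.75733464 -0.28991785]
SE [525.28144803  41.89242434] tin [479.92924732  62.94421501]
cur [ 513.8 -297.7  169.6] ydir -101.29 TURN [  0.21  -0.12 -76.39] then TRAVEL [ 312.9 -165.1   19.6]
```

Run:
```python
from h import *
for n in ['wrist','scene']:
    c=shot(n,'g2'+n);P=cloud(c)
    d=masks_of('straightedge_grip',n)
    print([w(c,e['at']).round(1) for e in tip_of('straightedge_grip',n)])
    for z0,z1 in[(60,72),(12,20)]:
        m=d[0]['region']&(P[...,2]>z0)&(P[...,2]<z1); print(n,m.sum(),cv2.minAreaRect(P[m][:,:2].astype(np.float32)) if m.sum() else '')
cv2.imwrite('pics/g2.png',np.hstack([cv2.resize(cv2.imread('pics/g2wrist.png'),(400,300)),cv2.resize(cv2.imread('pics/g2scene.png'),(400,300))]))
```

```text
[array([ 509.6, -294.1,   51.2])]
wrist 730 ((518.7911987304688, -297.2924499511719), (13.220572471618652, 58.79792404174805), 79.03230285644531)
wrist 4007 ((548.4508056640625, -303.4353942871094), (40.35105514526367, 165.484375), 78.65431213378906)
[array([ 513.5, -294. ,   51. ]), array([430.8, 152.2,  35.2])]
scene 177 ((512.34375, -297.9087219238281), (15.627983093261719, 67.25857543945312), 78.08980560302734)
scene 1245 ((513.1253662109375, -297.1882629394531), (44.27203369140625, 240.2407989501953), 79.07284545898438)
```

View pics/g2.png

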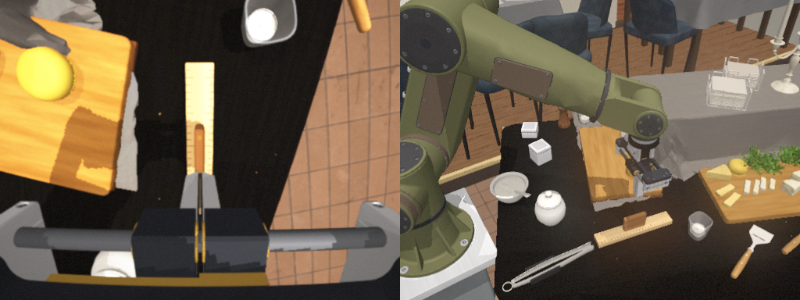

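Emit:
{"method": "send_rows", "body": {
  "plan": [
    {"travel": [0, 0, 0], "delta_rot": [0, 0, 0], "fingers": 0.1},
    {"travel": [0, 0, 0], "delta_rot": [0, 0, 0], "fingers": 0.1},
    {"travel": [0, 0, 20], "delta_rot": [0, 0, 0], "fingers": 0.1},
    {"travel": [0, 0, 20], "delta_rot": [0, 0, 0], "fingers": 0.1},
    {"travel": [0, 0, 20], "delta_rot": [0, 0, 0], "fingers": 0.1},
    {"travel": [0, 0, 20], "delta_rot": [0, 0, 0], "fingers": 0.1},
    {"travel": [-1, 0, 20], "delta_rot": [0, 0, 0], "fingers": 0.1},
    {"travel": [0, 0, 13], "delta_rot": [0, 0, 0], "fingers": 0.1},
    {"travel": [0, 0, 0], "delta_rot": [0, 0, 0], "fingers": 1},
    {"travel": [0, 0, 0], "delta_rot": [0, 0, 0], "fingers": 1},
    {"travel": [0, 0, 0], "delta_rot": [0, 0, 0], "fingers": 1},
    {"travel": [0, 0, 0], "delta_rot": [0, 0, 0], "fingers": 1},
    {"travel": [0, 0, 0], "delta_rot": [0, 0, 0], "fingers": 1},
    {"travel": [0, 0, 0], "delta_rot": [0, 0, 0], "fingers": 1},
    {"travel": [0, 0, 0], "delta_rot": [0, 0, 0], "fingers": 1}
  ]
}}

```text
clock: 9.95
eef_pos: [512.4, -297.3, 54.1]
eef_rot: [3.141, -0.001, -0.197]
wrist_force: [-0.6, 0.7, 6.2]
finger_gap: 13.8
```

```bash
python3 -c "
from h import *
for i in range(1): s=manip.read_state();print(s['eef_pos'],s['wrist_force'],s['moment'])
go(512,-297,57)"
```

```text
[ 512.40418135 -297.25444504   54.07449732] [-0.57963714  0.70681489  6.1717642 ] [ 0.17960383  0.34616706 -0.01368878]
cur [ 512.4 -297.3   54.1] ydir -101.29 TURN [ 0.02 -0.05  0.  ] then TRAVEL [-0.4 -0.2 -2.9]
```

Emit:
{"method": "send_rows", "body": {
  "plan": [
    {"travel": [0, 0, 0], "delta_rot": [0, 0, 0], "fingers": 0.5},
    {"travel": [0, 0, 0], "delta_rot": [0, 0, 0], "fingers": 0.5},
    {"travel": [0, 0, -4], "delta_rot": [0, 0, 0], "fingers": 0.5},
    {"travel": [0, 0, 0], "delta_rot": [0, 0, 0], "fingers": 1},
    {"travel": [0, 0, 0], "delta_rot": [0, 0, 0], "fingers": 1},
    {"travel": [0, 0, 0], "delta_rot": [0, 0, 0], "fingers": 1},
    {"travel": [0, 0, 0], "delta_rot": [0, 0, 0], "fingers": 1}
  ]
}}

```text
clock: 10.82
eef_pos: [512.2, -297.2, 57.7]
eef_rot: [3.141, -0.0, -0.197]
wrist_force: [-0.8, -0.2, 5.2]
finger_gap: 13.7
```

Emit:
{"method": "send_rows", "body": {
  "plan": [
    {"travel": [0, 0, -15], "delta_rot": [0, 0, 0], "fingers": 1},
    {"travel": [0, 0, -40], "delta_rot": [0, 0, 0], "fingers": 1},
    {"travel": [0, 0, -40], "delta_rot": [0, 0, 0], "fingers": 1},
    {"travel": [0, 0, -30], "delta_rot": [0, 0, 0], "fingers": 1},
    {"travel": [0, 0, 0], "delta_rot": [0, 0, 0], "fingers": 1}
  ]
}}

```text
clock: 11.45
eef_pos: [512.8, -297.5, 184.9]
eef_rot: [3.14, -0.004, -0.197]
wrist_force: [-0.2, 0.2, -3.2]
finger_gap: 14.2
```

Run:
```python
from h import *
a=np.radians(65.1);L=np.array([np.cos(a),np.sin(a)]);N=np.array([-L[1],L[0]])
c=np.array([650,-16])
q=c+165*N;print(q); go(q[0],q[1],170,-24.9)
```

```text
[500.33773764  53.47090921]
cur [ 512.8 -297.5  184.9] ydir -101.29 TURN [  0.22  -0.13 -76.39] then TRAVEL [ 313.1 -159.    14.9]
```

Emit:
{"method": "send_rows", "body": {
  "plan": [
    {"travel": [0, 0, 0], "delta_rot": [0, 0, -9.55], "fingers": 1},
    {"travel": [0, 0, 0], "delta_rot": [0, 0, -9.55], "fingers": 1},
    {"travel": [0, 0, 0], "delta_rot": [0, 0, -9.55], "fingers": 1},
    {"travel": [0, 0, 0], "delta_rot": [0, 0, -9.55], "fingers": 1},
    {"travel": [0, 0, 0], "delta_rot": [0, 0, -9.55], "fingers": 1},
    {"travel": [0, 0, 0], "delta_rot": [0, 0, -9.55], "fingers": 1},
    {"travel": [0, 0, 0], "delta_rot": [0, 0, -9.55], "fingers": 1},
    {"travel": [0, 0, 0], "delta_rot": [0, 0, -9.55], "fingers": 1},
    {"travel": [34.8, -17.7, 0], "delta_rot": [0, 0, 0], "fingers": 1},
    {"travel": [34.8, -17.7, 0], "delta_rot": [0, 0, 0], "fingers": 1},
    {"travel": [34.8, -17.7, 0], "delta_rot": [0, 0, 0], "fingers": 1},
    {"travel": [34.8, -17.7, 0], "delta_rot": [0, 0, 0], "fingers": 1},
    {"travel": [34.8, -17.7, 0], "delta_rot": [0, 0, 0], "fingers": 1},
    {"travel": [34.8, -17.7, 0], "delta_rot": [0, 0, 0], "fingers": 1},
    {"travel": [34.8, -17.7, 0], "delta_rot": [0, 0, 0], "fingers": 1},
    {"travel": [34.8, -17.7, 0], "delta_rot": [0, 0, 0], "fingers": 1},
    {"travel": [34.8, -17.7, 0], "delta_rot": [0, 0, 0], "fingers": 1},
    {"travel": [0, 0, 0], "delta_rot": [0, 0, 0], "fingers": 1}
  ]
}}

```text
clock: 13.7
eef_pos: [498.7, 55.9, 181.2]
eef_rot: [-3.14, 0.001, 1.139]
wrist_force: [-0.3, -1.1, -1.7]
finger_gap: 13.8
```

Run:
```python
from h import *
np.set_printoptions(precision=2,suppress=True)
for n in ['wrist','scene']:
    c=shot(n,'b'+n);P=cloud(c);ok=c['z_map']>0
    d=masks_of('board',n)
    a=np.radians(65);L=np.array([np.cos(a),np.sin(a)]);N=np.array([-L[1],L[0]])
    if d:
        m=d[0]['region']&ok&(P[...,2]>30)&(P[...,2]<38)
        q=P[m][:,:2]-[650,-16]; l=q@L; k=q@N
        print(n,m.sum(),cv2.minAreaRect(P[m][:,:2].astype(np.float32)),'z',np.median(P[m][:,2]),l.min(),l.max())
        # near edge: max k per l bin
        b=np.arange(-180,185,12); E=[]
        for x in b:
            s=(l>=x)&(l<x+12)
            if s.sum()>10: E.append((x+6,k[s].max()))
        E=np.array(E); pf=np.polyfit(E[:,0],E[:,1],1); print('near edge offset',pf[1],'slope deg',np.degrees(np.arctan(pf[0])),(E[:,1]-np.polyval(pf,E[:,0])).std())
    d=masks_of('straightedge_grip',n)
    if d:
        T=T_tool(); m=d[0]['region']&ok; Q=(P-T[:3,3])@T[:3,:3]; zz=Q[m][:,2]; print('bar in tool z pctl',np.percentile(zz,[10,50,90]))
        m2=m&(Q[...,2]>33)&(Q[...,2]<48); print(cv2.minAreaRect(Q[m2][:,:2].astype(np.float32)),m2.sum())
go(500,53.5,170,-24.9)
```

```text
wrist 40176 ((654.7882080078125, 7.86309814453125), (339.32244873046875, 222.6927947998047), 65.2522201538086) z 34.16209366340044 -145.8203334384135 193.5540644044139
near edge offset 101.8113232087856 slope deg 9.87710901605026 23.353486253528754
scene 5717 ((650.639892578125, -17.3060302734375), (388.6292724609375, 235.16690063476562), 65.09795379638672) z 33.943304834908986 -195.31988630860408 193.35734636569399
near edge offset 114.9049361052302 slope deg -0.469880460947146 1.3861295042012274
bar in tool z pctl [ 4.06 41.99 45.46]
((-1.37640380859375, 0.08864593505859375), (240.5740509033203, 39.940731048583984), 0.060258328914642334) 505
cur [499.4  53.2 182.2] ydir -24.96 TURN [-0.02  0.02 -0.06] then TRAVEL [ 0.5  0.4 12.2]
```

View pics/bwrist.png

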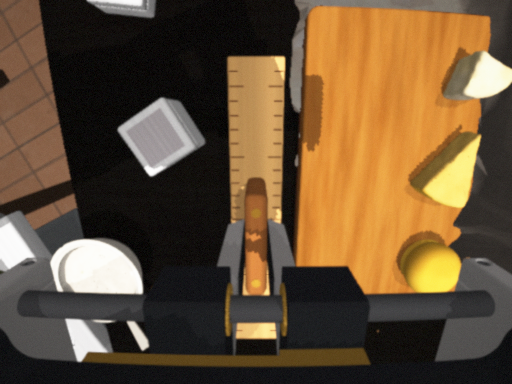

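Run:
```python
from h import *
np.set_printoptions(precision=1,suppress=True)
c=shot('wrist');P=cloud(c);ok=c['z_map']>0
d=masks_of('board','wrist')[0]['region']
a=np.radians(65);L=np.array([np.cos(a),np.sin(a)]);N=np.array([-L[1],L[0]])
E=[]
for r in range(25,215):
    u=np.flatnonzero(d[r]&ok[r]&(P[r,:,2]>31)&(P[r,:,2]<37))
    u=u[u>280]
    if len(u): q=P[r,u[0],:2]-[650,-16]; E.append((q@L,q@N))
E=np.array(E)
for i in range(3):
    pf=np.polyfit(E[:,0],E[:,1],1); res=E[:,1]-np.polyval(pf,E[:,0]); E=E[abs(res)<max(1.5,2*res.std())]
print('edge offset',pf[1],'slope',np.degrees(pf[0]),res.std(),E[:,0].min(),E[:,0].max())
q=P[...,:2]-[650,-16]; l=q@L;k=q@N
for l0 in range(-140,200,20):
    print(l0,[ (round(float(np.median(P[m][:,2])),1),c['color'][m].mean().round()) if (m:=ok&(P[...,2]<30)&(l>l0)&(l<l0+20)&(k>k0)&(k<k0+6)).sum()>3 else None for k0 in (112,118,124,130,136)])
```

```text
edge offset 116.03661397246891 slope 0.018427926715272786 0.43179261032794786 -35.74681169425534 172.09804489822176
-140 [None, None, None, None, None]
-120 [(11.7, np.float64(66.0)), None, None, None, None]
-100 [(11.0, np.float64(39.0)), (-0.2, np.float64(30.0)), None, None, None]
-80 [(11.2, np.float64(33.0)), (-0.1, np.float64(15.0)), (0.1, np.float64(35.0)), None, None]
-60 [(11.5, np.float64(36.0)), (0.1, np.float64(13.0)), (0.0, np.float64(16.0)), (0.3, np.float64(72.0)), None]
-40 [(10.8, np.float64(33.0)), (-0.0, np.float64(13.0)), (-0.1, np.float64(15.0)), (0.4, np.float64(56.0)), None]
-20 [(10.9, np.float64(34.0)), (0.1, np.float64(13.0)), (0.0, np.float64(15.0)), (-0.2, np.float64(39.0)), None]
0 [(11.1, np.float64(35.0)), (0.1, np.float64(14.0)), (-0.0, np.float64(16.0)), (0.0, np.float64(55.0)), None]
20 [(11.6, np.float64(60.0)), (0.4, np.float64(32.0)), (0.2, np.float64(14.0)), (0.2, np.float64(43.0)), None]
40 [(11.0, np.float64(38.0)), (0.4, np.float64(12.0)), (0.4, np.float64(15.0)), (0.3, np.float64(46.0)), None]
60 [(10.0, np.float64(33.0)), (0.5, np.float64(9.0)), (0.4, np.float64(11.0)), (0.3, np.float64(38.0)), None]
80 [(12.3, np.float64(62.0)), (9.0, np.float64(76.0)), (0.4, np.float64(28.0)), (0.6, np.float64(36.0)), None]
100 [(11.8, np.float64(74.0)), (9.4, np.float64(130.0)), (7.4, np.float64(89.0)), (0.5, np.float64(42.0)), None]
120 [(11.2, np.float64(79.0)), (8.6, np.float64(124.0)), (6.8, np.float64(105.0)), (0.4, np.float64(47.0)), None]
140 [(17.0, np.float64(82.0)), (9.4, np.float64(123.0)), (5.2, np.float64(83.0)), (0.3, np.float64(28.0)), (0.6, np.float64(29.0))]
160 [(16.0, np.float64(84.0)), (10.9, np.float64(116.0)), (7.2, np.float64(65.0)), (0.3, np.float64(15.0)), (0.2, np.float64(15.0))]
180 [(13.9, np.float64(91.0)), (10.5, np.float64(70.0)), (0.4, np.float64(15.0)), (0.2, np.float64(15.0)), (0.3, np.float64(14.0))]
```

Run:
```python
from h import *
a=np.radians(65);L=np.array([np.cos(a),np.sin(a)]);N=np.array([-L[1],L[0]])
for n in('wrist','scene','side'):
  c=shot(n);P=cloud(c);ok=c['z_map']>0
  q=P[...,:2]-[650,-16]; l=q@L;k=q@N
  for l0 in (list(range(60,100,6)) if n=='wrist' else range(-220,-100,12)):
    print(n,l0,[ (round(float(np.percentile(P[m][:,2],80)),1),int(c['color'][m].mean())) if (m:=ok&(P[...,2]<30)&(l>l0)&(l<l0+(6 if n=='wrist' else 12))&(k>k0)&(k<k0+8)).sum()>1 else None for k0 in (110,118,126,134,142)])
```

```text
wrist 60 [(20.9, 42), (1.2, 10), (1.4, 25), None, None]
wrist 66 [(19.1, 31), (1.2, 9), (0.9, 24), None, None]
wrist 72 [(22.4, 31), (1.1, 7), (1.3, 17), None, None]
wrist 78 [(22.0, 32), (0.9, 8), (0.8, 16), None, None]
wrist 84 [(25.4, 53), (7.2, 34), (0.8, 20), None, None]
wrist 90 [(23.0, 75), (11.4, 96), (1.3, 25), None, None]
wrist 96 [(22.6, 85), (12.0, 126), (7.4, 48), None, None]
scene -220 [(2.4, 47), (1.1, 47), (0.9, 46), (1.3, 48), (2.0, 48)]
scene -208 [(1.9, 55), (-0.1, 49), (1.0, 49), (1.5, 49), (1.2, 50)]
scene -196 [(20.7, 75), (0.4, 48), (1.4, 48), (0.8, 50), (1.1, 51)]
scene -184 [(17.8, 62), (1.4, 49), (0.6, 50), (2.2, 51), (2.2, 51)]
scene -172 [(20.5, 60), (2.0, 50), (0.9, 51), (1.2, 50), (1.3, 51)]
scene -160 [(1.2, 49), (2.0, 50), (1.0, 50), (0.4, 51), (1.4, 51)]
scene -148 [(19.2, 61), (1.3, 52), (1.8, 52), (2.1, 52), (1.1, 51)]
scene -136 [(23.9, 64), (0.4, 52), (1.1, 51), (1.1, 51), (0.6, 54)]
scene -124 [(5.5, 62), (1.3, 52), (-0.1, 52), (1.8, 52), (1.6, 52)]
scene -112 [(23.0, 64), (0.1, 53), (2.3, 52), (0.7, 52), (3.1, 52)]
side -220 [(5.1, 82), (3.9, 41), (1.8, 39), (3.4, 41), (3.6, 41)]
side -208 [(10.1, 88), (2.4, 41), (2.9, 42), (1.9, 43), (2.8, 43)]
side -196 [(19.2, 83), (2.4, 44), (2.3, 41), (3.6, 42), (3.4, 43)]
side -184 [(17.1, 76), (4.7, 47), (3.9, 42), (2.6, 43), (2.6, 42)]
side -172 [None, (4.1, 45), (3.5, 43), (2.9, 45), (3.7, 44)]
side -160 [None, (2.9, 68), (4.0, 43), (2.2, 43), (3.4, 44)]
side -148 [None, (4.7, 64), (3.2, 45), (2.5, 44), (2.8, 45)]
side -136 [None, None, (3.8, 46), (3.9, 45), (4.3, 44)]
side -124 [None, (5.1, 65), (2.8, 44), (1.5, 45), (2.1, 44)]
side -112 [None, None, (3.2, 48), (3.1, 44), (3.9, 43)]
```

```bash
cat >> h.py <<'E'
_a=np.radians(65);L=np.array([np.cos(_a),np.sin(_a)]);N=np.array([-L[1],L[0]])
def bp(l,k): return np.array([650,-16])+l*L+k*N
def lk():
    s=manip.read_state(); q=np.array(s['eef_pos'][:2])-[650,-16]; print('l,k,z',(q@L).round(1),(q@N).round(1),s['eef_pos'][2].round(1),'F',(s['wrist_force'][:2]@L).round(1),(s['wrist_force'][:2]@N).round(1),s['wrist_force'][2].round(1),'gap',round(s['finger_gap'],1))
E
python3 -c "
from h import *
lk(); q=bp(-51,146); go(q[0],q[1],60,-25)"
```

```text
l,k,z -0.4 165.9 182.4 F -0.4 -0.5 -2.6 gap 13.6
cur [499.5  53.7 182.4] ydir -24.92 TURN [0.   0.   0.08] then TRAVEL [-50.6  19.9 122.4]
```

Emit:
{"method": "send_rows", "body": {
  "plan": [
    {"travel": [-25.3, 10, 0], "delta_rot": [0, 0, 0.08], "fingers": 1},
    {"travel": [-25.3, 9.9, 10], "delta_rot": [0, 0, 0], "fingers": 1},
    {"travel": [0, 0, 30], "delta_rot": [0, 0, 0], "fingers": 1},
    {"travel": [0, 0, 30], "delta_rot": [0, 0, 0], "fingers": 1},
    {"travel": [0, 0, 30], "delta_rot": [0, 0, 0], "fingers": 1},
    {"travel": [0, 0, 15], "delta_rot": [0, 0, 0], "fingers": 1},
    {"travel": [0, 0, 5], "delta_rot": [0, 0, 0], "fingers": 1},
    {"travel": [0, 0, 0], "delta_rot": [0, 0, 0], "fingers": 1}
  ]
}}

```text
clock: 15.25
eef_pos: [496.6, -0.3, 63.0]
eef_rot: [3.141, -0.0, 1.135]
wrist_force: [-0.2, 0.3, -1.1]
finger_gap: 14.1
```

```bash
python3 -c "
from h import *
lk(); q=bp(-51,137); go(q[0],q[1],58,-25)"
```

```text
l,k,z -50.6 145.7 63.0 F 0.2 0.3 -1.1 gap 14.1
cur [ 4.966e+02 -3.000e-01  6.300e+01] ydir -24.98 TURN [ 0.04 -0.01  0.02] then TRAVEL [-0.4  8.7  5. ]
```

Emit:
{"method": "send_rows", "body": {
  "plan": [
    {"travel": [0, 3, 3], "delta_rot": [0, 0, 0], "fingers": 1},
    {"travel": [0, 3, 0.5], "delta_rot": [0, 0, 0], "fingers": 1},
    {"travel": [0, 1, 0], "delta_rot": [0, 0, 0], "fingers": 1},
    {"travel": [0, 1, 0], "delta_rot": [0, 0, 0], "fingers": 1},
    {"travel": [0, 0, 0], "delta_rot": [0, 0, 0], "fingers": 1}
  ]
}}

```text
clock: 15.88
eef_pos: [503.5, -3.7, 59.0]
eef_rot: [3.142, -0.0, 1.135]
wrist_force: [0.9, -0.3, -2.0]
finger_gap: 13.9
```

```bash
python3 -c "
from h import *
lk()"
```

```text
l,k,z -50.7 138.0 59.0 F 0.1 -1.0 -2.0 gap 13.9
```

Emit:
{"method": "send_rows", "body": {
  "plan": [
    {"travel": [0, 0.7, 0.5], "delta_rot": [0, 0, 0], "fingers": 1},
    {"travel": [0, 0.7, 0.5], "delta_rot": [0, 0, 0], "fingers": 1},
    {"travel": [0, 0.6, 0], "delta_rot": [0, 0, 0], "fingers": 1},
    {"travel": [0, 0, 0], "delta_rot": [0, 0, 0], "fingers": 1}
  ]
}}

```text
clock: 16.38
eef_pos: [505.0, -4.4, 57.9]
eef_rot: [-3.141, 0.0, 1.135]
wrist_force: [-2.5, 1.2, -1.3]
finger_gap: 13.9
```

```bash
python3 -c "
from h import *
lk()"
```

```text
l,k,z -50.7 136.3 57.9 F -0.0 2.8 -1.3 gap 13.9
```

Emit:
{"method": "send_rows", "body": {
  "plan": [
    {"travel": [0, 0.6, 0], "delta_rot": [0, 0, 0], "fingers": 1},
    {"travel": [0, 0.5, 0], "delta_rot": [0, 0, 0], "fingers": 1},
    {"travel": [0, 0, 0.7], "delta_rot": [0, 0, 0], "fingers": 1},
    {"travel": [0, 0, 0], "delta_rot": [0, 0, 0], "fingers": 1}
  ]
}}

```text
clock: 16.88
eef_pos: [505.2, -4.5, 57.7]
eef_rot: [-3.139, 0.0, 1.135]
wrist_force: [-13.9, 4.6, 14.7]
finger_gap: 13.9
```

```bash
python3 -c "
from h import *
lk(); print(manip.read_state()['moment'])"
```

```text
l,k,z -50.7 136.1 57.7 F -1.7 14.5 14.7 gap 13.9
[ 0.97261427  2.94414957 -0.06724278]
```

Emit:
{"method": "send_rows", "body": {
  "plan": [
    {"travel": [0, 0, 0], "delta_rot": [0, 0, 0], "fingers": 0.45},
    {"travel": [0, 0, 0], "delta_rot": [0, 0, 0], "fingers": 0.45},
    {"travel": [0, 0, 0], "delta_rot": [0, 0, 0], "fingers": 0.45},
    {"travel": [0, 0, -15], "delta_rot": [0, 0, 0], "fingers": 0.45},
    {"travel": [0, 0, -50], "delta_rot": [0, 0, 0], "fingers": 0.45},
    {"travel": [0, -20, -55], "delta_rot": [0, 0, 0], "fingers": -0.2},
    {"travel": [0, -15, 0], "delta_rot": [0, 0, 0], "fingers": -1},
    {"travel": [0, 0, 0], "delta_rot": [0, 0, 0], "fingers": -1}
  ]
}}

```text
clock: 17.88
eef_pos: [474.0, 10.1, 177.5]
eef_rot: [3.141, -0.0, 1.135]
wrist_force: [0.9, 0.4, -1.5]
finger_gap: 52.4
```

Run:
```python
from h import *
np.set_printoptions(precision=2,suppress=True)
lk()
c=shot('wrist','p1');P=cloud(c);ok=c['z_map']>0
d=masks_of('straightedge_grip','wrist')[0]['region']
m=d&ok&(P[...,2]>12)&(P[...,2]<20); q=P[m][:,:2]-[650,-16]; q=np.c_[q@L,q@N]
print('bar',cv2.minAreaRect(q.astype(np.float32)),np.percentile(P[m][:,2],[5,50,95]))
for t in('tall_tin_mid','flat_tin_mid'):
    e=masks_of(t,'wrist'); 
    if e:
        h=64 if t[0]=='t' else 40
        m=e[0]['region']&ok&(abs(P[...,2]-h)<4); print(t,m.sum(),cv2.minAreaRect(P[m][:,:2].astype(np.float32)))
go(430,151.5,160,95.5); go(430,151.5,160,-84.5)
```

```text
l,k,z -50.7 170.6 177.5 F 0.7 -0.7 -1.5 gap 52.4
bar ((-50.19696807861328, 136.75454711914062), (40.65741729736328, 239.4142303466797), 89.91893005371094) [14.81 16.08 17.32]
tall_tin_mid 3854 ((429.8884582519531, 152.43649291992188), (60.543766021728516, 59.39700698852539), 6.105598449707031)
cur [474.6   9.7 176.4] ydir -24.98 TURN [  -0.09   -0.07 -120.48] then TRAVEL [ 30.7 145.5  16.4]
cur [474.6   9.7 176.4] ydir -24.98 TURN [-0.06  0.08 59.52] then TRAVEL [ -30.7 -145.5   16.4]
```

View pics/p1.png

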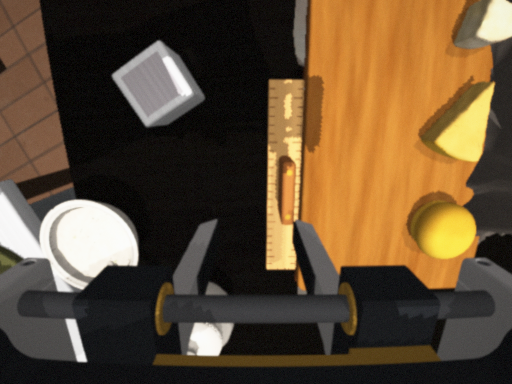

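Emit:
{"method": "send_rows", "body": {
  "plan": [
    {"travel": [0, 0, 0], "delta_rot": [0, 0, -10.08], "fingers": -1},
    {"travel": [0, 0, 0], "delta_rot": [0, 0, -10.08], "fingers": -1},
    {"travel": [0, 0, 0], "delta_rot": [0, 0, -10.08], "fingers": -1},
    {"travel": [0, 0, 0], "delta_rot": [0, 0, -10.08], "fingers": -1},
    {"travel": [0, 0, 0], "delta_rot": [0, 0, -10.08], "fingers": -1},
    {"travel": [0, 0, 0], "delta_rot": [0, 0, -10.08], "fingers": -1},
    {"travel": [0, 0, 0], "delta_rot": [0, 0, -10.08], "fingers": -1},
    {"travel": [0, 0, 0], "delta_rot": [0, 0, -10.08], "fingers": -1},
    {"travel": [0, 0, 0], "delta_rot": [0, 0, -10.08], "fingers": -1},
    {"travel": [0, 0, 0], "delta_rot": [0, 0, -10.08], "fingers": -1},
    {"travel": [0, 0, 0], "delta_rot": [0, 0, -10.08], "fingers": -1},
    {"travel": [0, 0, 0], "delta_rot": [0, 0, -10.08], "fingers": -1},
    {"travel": [7.5, 36, 0], "delta_rot": [0, 0, 0], "fingers": -1},
    {"travel": [7.5, 36, 0], "delta_rot": [0, 0, 0], "fingers": -1},
    {"travel": [7.5, 36, 0], "delta_rot": [0, 0, 0], "fingers": -1},
    {"travel": [7.5, 37, 16], "delta_rot": [0, 0, 0], "fingers": -1},
    {"travel": [0, 0, 0], "delta_rot": [0, 0, 0], "fingers": -1}
  ]
}}

```text
clock: 20.2
eef_pos: [428.7, 152.2, 159.7]
eef_rot: [-3.141, -0.003, -3.035]
wrist_force: [-0.1, -0.7, -0.3]
finger_gap: 94.2
```

Run:
```python
from h import *
c=shot('wrist','t1');P=cloud(c);ok=c['z_map']>0
e=masks_of('tall_tin_mid','wrist'); m=e[0]['region']&ok&(abs(P[...,2]-64)<4); r=cv2.minAreaRect(P[m][:,:2].astype(np.float32)); print(m.sum(),r)
print([w(c,d['at']).round(1) for d in tip_of('tall_tin_mid','wrist')])
go(r[0][0],r[0][1],44,90+r[2])
```

```text
873 ((504.3831787109375, -2.347442626953125), (68.48184967041016, 15.231470108032227), 64.54046630859375)
[array([430.3, 156.5,  31.6]), array([458.8, 316.5,  19.7])]
cur [430.  150.4 161.1] ydir 95.97 TURN [ 0.000e+00 -3.000e-02 -5.857e+01] then TRAVEL [ 106.  -132.9  117.1]
```

Run:
```python
from h import *
c=shot('wrist');P=cloud(c);ok=c['z_map']>0
m=ok&(abs(P[...,2]-64)<4)&(np.hypot(P[...,0]-430,P[...,1]-152)<50); r=cv2.minAreaRect(P[m][:,:2].astype(np.float32)); print(m.sum(),r)
go(430,152.5,44,96)
```

```text
3384 ((429.1790466308594, 152.5743408203125), (60.32160186767578, 59.939674377441406), 7.1565775871276855)
cur [430.1 150.3 161.3] ydir 95.94 TURN [-0.01 -0.   -0.06] then TRAVEL [ -0.2   2.2 117.3]
```

Emit:
{"method": "send_rows", "body": {
  "plan": [
    {"travel": [0.5, 2.2, 20], "delta_rot": [0, 0, -0.7], "fingers": -1},
    {"travel": [0, 0, 35], "delta_rot": [0, 0, 0], "fingers": -1},
    {"travel": [0, 0, 35], "delta_rot": [0, 0, 0], "fingers": -1},
    {"travel": [0, 0, 27], "delta_rot": [0, 0, 0], "fingers": -1},
    {"travel": [0, 0, 0], "delta_rot": [0, 0, 0], "fingers": 1},
    {"travel": [0, 0, 0], "delta_rot": [0, 0, 0], "fingers": 1},
    {"travel": [0, 0, 0], "delta_rot": [0, 0, 0], "fingers": 1},
    {"travel": [0, 0, 0], "delta_rot": [0, 0, 0], "fingers": 1},
    {"travel": [0, 0, 0], "delta_rot": [0, 0, 0], "fingers": 1},
    {"travel": [0, 0, 0], "delta_rot": [0, 0, 0], "fingers": 1},
    {"travel": [0, 0, 0], "delta_rot": [0, 0, 0], "fingers": 1}
  ]
}}

```text
clock: 21.78
eef_pos: [429.4, 153.1, 45.1]
eef_rot: [3.142, 0.001, -3.025]
wrist_force: [-1.5, -1.5, 6.6]
finger_gap: 59.7
```

Run:
```python
from h import *
lk(); q=bp(-50,205); print(q); go(q[0],q[1],130,65)
```

```text
l,k,z 60.0 271.4 45.1 F -2.0 0.7 6.6 gap 59.7
[443.07599057  25.32135431]
cur [429.4 153.1  45.1] ydir 96.69 TURN [3.000e-02 8.000e-02 3.169e+01] then TRAVEL [ -66.4 -110.   -84.9]
```

Emit:
{"method": "send_rows", "body": {
  "plan": [
    {"travel": [0, 0, -25], "delta_rot": [0, 0, 0], "fingers": 1},
    {"travel": [0, 0, -40], "delta_rot": [0, 0, 0], "fingers": 1},
    {"travel": [0, 0, -20], "delta_rot": [0, 0, 7.9], "fingers": 1},
    {"travel": [0, 0, 0], "delta_rot": [0, 0, 7.9], "fingers": 1},
    {"travel": [0, 0, 0], "delta_rot": [0, 0, 7.9], "fingers": 1},
    {"travel": [0, 0, 0], "delta_rot": [0, 0, 8], "fingers": 1},
    {"travel": [-22, -27, 0], "delta_rot": [0, 0, 0], "fingers": 1},
    {"travel": [-22, -27, 0], "delta_rot": [0, 0, 0], "fingers": 1},
    {"travel": [-22, -26, 0], "delta_rot": [0, 0, 0], "fingers": 1},
    {"travel": [0, 0, 30], "delta_rot": [0, 0, 0], "fingers": 1},
    {"travel": [0, 0, 30], "delta_rot": [0, 0, 0], "fingers": 1},
    {"travel": [0, 0, 0], "delta_rot": [0, 0, 0], "fingers": 1}
  ]
}}

```text
clock: 23.28
eef_pos: [453.8, 52.6, 68.1]
eef_rot: [-3.14, -0.003, 2.705]
wrist_force: [0.2, 0.1, -1.2]
finger_gap: 59.5
```

Run:
```python
from h import *
lk(); q=bp(-20,194); print(q); go(q[0],q[1],47,65)
c=shot('wrist');P=cloud(c);ok=c['z_map']>0; T=T_tool(); Q=(P-T[:3,3])@T[:3,:3]
m=ok&(abs(Q[...,2]+19)<4)&(abs(Q[...,0])<45)&(abs(Q[...,1])<29); r=cv2.minAreaRect(Q[m][:,:2].astype(np.float32)); print('tin top in tool',m.sum(),r,np.median(Q[m][:,2]))
```

```text
l,k,z -20.8 206.8 68.1 F 0.2 -0.2 -1.2 gap 59.5
[465.72392408  47.86178704]
cur [453.8  52.6  68.1] ydir 64.98 TURN [-0.09 -0.18 -0.02] then TRAVEL [-12.8   0.8  21.1]
tin top in tool 8421 ((3.265857696533203, -0.019983291625976562), (58.01519775390625, 56.09430694580078), 89.8944320678711) -17.737998536927307
```

Emit:
{"method": "send_rows", "body": {
  "plan": [
    {"travel": [-6, 0, 11], "delta_rot": [0, 0, 0], "fingers": 1},
    {"travel": [-6, 0, 9], "delta_rot": [0, 0, 0], "fingers": 1},
    {"travel": [-2, 0, 1.5], "delta_rot": [0, 0, 0], "fingers": 1},
    {"travel": [-2, 0, 0], "delta_rot": [0, 0, 0], "fingers": 1},
    {"travel": [-1, 0, 0], "delta_rot": [0, 0, 0], "fingers": 1},
    {"travel": [0, 0, 0], "delta_rot": [0, 0, 0], "fingers": 1}
  ]
}}

```text
clock: 24.08
eef_pos: [470.3, 45.5, 47.9]
eef_rot: [3.142, 0.0, 2.705]
wrist_force: [-0.4, -0.8, -1.6]
finger_gap: 59.9
```

Run:
```python
from h import *
lk()
c=shot('wrist','t2');P=cloud(c);ok=c['z_map']>0
q=P[...,:2]-[650,-16]; l=q@L;k=q@N
m=ok&(abs(P[...,2]-65)<4)&(abs(l+20)<35)&(k>150); print('tin top k',np.percentile(k[m],[0.5,50,99.5]),np.median(P[m][:,2]))
m=ok&(abs(P[...,2]-16)<3)&(abs(l+20)<80)&(k<175)&(k>110); print('bar k',np.percentile(k[m],[0.5,99.5]))
```

```text
l,k,z -20.2 188.8 47.9 F -0.9 0.0 -1.6 gap 59.9
tin top k [164.39699858 195.0335013  219.03180298] 66.93213899581059
bar k [127.08770173 157.12886819]
```

Emit:
{"method": "send_rows", "body": {
  "plan": [
    {"travel": [-1, 0, 1], "delta_rot": [0, 0, 0], "fingers": 1},
    {"travel": [-0.7, 0, 1], "delta_rot": [0, 0, 0], "fingers": 1},
    {"travel": [-0.6, 0, 0], "delta_rot": [0, 0, 0], "fingers": 1},
    {"travel": [0, 0, 0], "delta_rot": [0, 0, 0], "fingers": 1}
  ]
}}

```text
clock: 24.62
eef_pos: [472.1, 44.5, 45.6]
eef_rot: [-3.141, -0.0, 2.705]
wrist_force: [-2.0, 0.5, -2.0]
finger_gap: 59.9
```

Run:
```python
from h import *
lk()
```

```text
l,k,z -20.3 186.8 45.6 F -0.4 2.0 -2.0 gap 59.9
```

Contact is beginning; press a little further, then lower.

Emit:
{"method": "send_rows", "body": {
  "plan": [
    {"travel": [-0.5, 0, 0], "delta_rot": [0, 0, 0], "fingers": 1},
    {"travel": [-0.4, 0, 0.5], "delta_rot": [0, 0, 0], "fingers": 1},
    {"travel": [0, 0, 0.5], "delta_rot": [0, 0, 0], "fingers": 1},
    {"travel": [0, 0, 0], "delta_rot": [0, 0, 0], "fingers": 1}
  ]
}}

```text
clock: 25.12
eef_pos: [472.3, 44.5, 45.2]
eef_rot: [-3.141, -0.002, 2.705]
wrist_force: [-12.7, 3.4, 13.8]
finger_gap: 60.1
```

Run:
```python
from h import *
lk()
```

```text
l,k,z -20.3 186.6 45.2 F -2.3 12.9 13.8 gap 60.1
```

Emit:
{"method": "send_rows", "body": {
  "plan": [
    {"travel": [0, 0, 0], "delta_rot": [0, 0, 0], "fingers": -1},
    {"travel": [0, 0, 0], "delta_rot": [0, 0, 0], "fingers": -1},
    {"travel": [0, 0, 0], "delta_rot": [0, 0, 0], "fingers": -1},
    {"travel": [0, 0, 0], "delta_rot": [0, 0, 0], "fingers": -1},
    {"travel": [0, 0, -20], "delta_rot": [0, 0, 0], "fingers": -1},
    {"travel": [0, 0, -45], "delta_rot": [0, 0, 0], "fingers": -1},
    {"travel": [0, 0, -55], "delta_rot": [0, 0, 0], "fingers": -1},
    {"travel": [0, 0, 0], "delta_rot": [0, 0, 0], "fingers": -1}
  ]
}}

```text
clock: 26.12
eef_pos: [474.7, 44.1, 168.4]
eef_rot: [3.139, 0.006, 2.705]
wrist_force: [-0.4, 0.2, -1.6]
finger_gap: 94.0
```

```bash
cat >> h.py <<'E'
def fit(P,ok,z,l0,l1,k0,k1,tol=3):
    q=P[...,:2]-[650,-16]; l=q@L;k=q@N
    m=ok&(abs(P[...,2]-z)<tol)&(l>l0)&(l<l1)&(k>k0)&(k<k1)
    return m.sum(), cv2.minAreaRect(np.c_[l[m],k[m]].astype(np.float32)), np.median(P[m][:,2]).round(1)
E
python3 - <<'E'
from h import *
lk()
c=shot('wrist','t3');P=cloud(c);ok=c['z_map']>0
print('tin',fit(P,ok,64,-70,40,150,240)); print('bar',fit(P,ok,16,-185,80,114,170))
go(463,316,140,58.5)
E
```

```text
l,k,z -19.6 184.3 168.4 F 0.0 0.4 -1.6 gap 94.0
tin (np.int64(3234), ((-20.176315307617188, 187.4748077392578), (59.949951171875, 59.044342041015625), 0.15542761981487274), np.float64(64.1))
bar (np.int64(3608), ((-56.58661651611328, 136.81967163085938), (253.15145874023438, 42.65326690673828), 0.13855445384979248), np.float64(16.0))
cur [473.8  44.1 166. ] ydir 64.99 TURN [0.09 0.16 6.49] then TRAVEL [151.2 226.2  26. ]
```

View pics/t3.png

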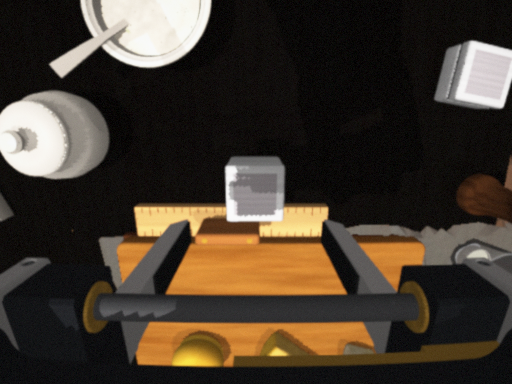

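Run:
```python
from h import *
for n in('scene','side'):
    c=shot(n);P=cloud(c);ok=c['z_map']>0
    m=ok&(P[...,2]>50)&(P[...,2]<300)&(P[...,0]>380)&(P[...,0]<680)&(P[...,1]>170)&(P[...,1]<450)
    Q=P[m]; print(n,len(Q),np.percentile(Q,[2,50,98],axis=0).round())
    m=ok&(abs(P[...,2]-40)<3)&(np.hypot(P[...,0]-463,P[...,1]-315)<50); print(cv2.minAreaRect(P[m][:,:2].astype(np.float32)))
```

```text
scene 57 [[660. 235.  51.]
 [667. 254.  58.]
 [680. 292.  66.]]
((463.1465148925781, 314.1047668457031), (63.60487747192383, 58.13113021850586), 58.51265335083008)
side 309 [[589. 241.  51.]
 [607. 288. 100.]
 [676. 307. 150.]]
((451.6331787109375, 323.8197326660156), (62.878658294677734, 37.33751678466797), 57.34219741821289)
```

Emit:
{"method": "send_rows", "body": {
  "plan": [
    {"travel": [0, 0, 0], "delta_rot": [0, 0, 6.5], "fingers": -1},
    {"travel": [25, 37.6, 0], "delta_rot": [0, 0, 0], "fingers": -1},
    {"travel": [25, 37.6, 0], "delta_rot": [0, 0, 0], "fingers": -1},
    {"travel": [25, 37.6, 0], "delta_rot": [0, 0, 0], "fingers": -1},
    {"travel": [25, 37.6, 0], "delta_rot": [0, 0, 0], "fingers": -1},
    {"travel": [25, 37.6, 0], "delta_rot": [0, 0, 0], "fingers": -1},
    {"travel": [25, 37.6, 20], "delta_rot": [0, 0, 0], "fingers": -1},
    {"travel": [0, 0, 0], "delta_rot": [0, 0, 0], "fingers": -1}
  ]
}}

```text
clock: 27.28
eef_pos: [461.6, 316.4, 141.4]
eef_rot: [-3.137, -0.003, 2.595]
wrist_force: [-0.2, -1.7, 0.4]
finger_gap: 93.7
```

Run:
```python
from h import *
c=shot('wrist','f1');P=cloud(c);ok=c['z_map']>0
m=ok&(abs(P[...,2]-40)<3)&(np.hypot(P[...,0]-463,P[...,1]-315)<48); r=cv2.minAreaRect(P[m][:,:2].astype(np.float32)); print(m.sum(),r)
go(*r[0],26,r[2])
```

```text
3273 ((463.4452209472656, 318.2574157714844), (59.8953742980957, 60.179630279541016), 57.131919860839844)
cur [462.2 315.2 142.4] ydir 58.59 TURN [-0.21 -0.1   1.46] then TRAVEL [  0.6   3.3 116.4]
```

Emit:
{"method": "send_rows", "body": {
  "plan": [
    {"travel": [0.6, 3, 20], "delta_rot": [0, 0, 1.2], "fingers": -1},
    {"travel": [0, 0, 35], "delta_rot": [0, 0, 0], "fingers": -1},
    {"travel": [0, 0, 35], "delta_rot": [0, 0, 0], "fingers": -1},
    {"travel": [0, 0, 25], "delta_rot": [0, 0, 0], "fingers": -1},
    {"travel": [0, 0, 0], "delta_rot": [0, 0, 0], "fingers": 1},
    {"travel": [0, 0, 0], "delta_rot": [0, 0, 0], "fingers": 1},
    {"travel": [0, 0, 0], "delta_rot": [0, 0, 0], "fingers": 1},
    {"travel": [0, 0, 0], "delta_rot": [0, 0, 0], "fingers": 1},
    {"travel": [0, 0, 0], "delta_rot": [0, 0, 0], "fingers": 1},
    {"travel": [0, 0, 0], "delta_rot": [0, 0, 0], "fingers": 1},
    {"travel": [0, 0, 0], "delta_rot": [0, 0, 0], "fingers": 1}
  ]
}}

```text
clock: 28.7
eef_pos: [464.6, 317.8, 30.6]
eef_rot: [3.141, 0.001, 2.571]
wrist_force: [-1.0, -2.2, 6.8]
finger_gap: 59.4
```

Run:
```python
from h import *
lk(); q=bp(-20.2,187); go(q[0],q[1],150,65)
```

```text
l,k,z 224.2 309.1 30.6 F -2.4 -0.0 6.8 gap 59.4
cur [464.6 317.8  30.6] ydir 57.29 TURN [ 0.05  0.04 -7.71] then TRAVEL [-122.1 -244.4 -119.4]
```

Emit:
{"method": "send_rows", "body": {
  "plan": [
    {"travel": [0, 0, -20], "delta_rot": [0, 0, 0], "fingers": 1},
    {"travel": [0, 0, -40], "delta_rot": [0, 0, 0], "fingers": 1},
    {"travel": [0, 0, -40], "delta_rot": [0, 0, 0], "fingers": 1},
    {"travel": [0, 0, -20], "delta_rot": [0, 0, -7.7], "fingers": 1},
    {"travel": [-20.3, -40.7, 0], "delta_rot": [0, 0, 0], "fingers": 1},
    {"travel": [-20.3, -40.7, 0], "delta_rot": [0, 0, 0], "fingers": 1},
    {"travel": [-20.3, -40.7, 0], "delta_rot": [0, 0, 0], "fingers": 1},
    {"travel": [-20.3, -40.7, 0], "delta_rot": [0, 0, 0], "fingers": 1},
    {"travel": [-20.3, -40.7, 0], "delta_rot": [0, 0, 0], "fingers": 1},
    {"travel": [-20.3, -40.7, 0], "delta_rot": [0, 0, 0], "fingers": 1},
    {"travel": [0, 0, 0], "delta_rot": [0, 0, 0], "fingers": 1},
    {"travel": [0, 0, 0], "delta_rot": [0, 0, 0], "fingers": 1}
  ]
}}

```text
clock: 30.2
eef_pos: [471.3, 45.3, 149.8]
eef_rot: [3.141, -0.0, 2.705]
wrist_force: [-0.3, -0.0, -1.7]
finger_gap: 60.1
```

Run:
```python
from h import *
lk()
c=shot('wrist','f2');P=cloud(c);ok=c['z_map']>0
z=manip.read_state()['eef_pos'][2]
print('flat',fit(P,ok,z+9.4,-70,40,140,240,4)); print('tall',fit(P,ok,64,-70,40,157,240,4))
for n in('scene','side'):
    c=shot(n);P=cloud(c);ok=c['z_map']>0; print(n,fit(P,ok,64,-60,40,158,240,4),fit(P,ok,z+9.4,-70,40,140,240,5))
q=bp(-20.2,187); go(q[0],q[1],94.6,65)
```

```text
l,k,z -20.0 187.8 149.8 F -0.1 0.2 -1.7 gap 60.1
flat (np.int64(8723), ((-19.419816970825195, 188.76841735839844), (60.74702072143555, 83.44914245605469), 89.97737884521484), np.float64(159.3))
tall (np.int64(962), ((-19.85478973388672, 210.3440399169922), (59.34193801879883, 14.208657264709473), 0.04130667448043823), np.float64(63.9))
scene (np.int64(319), ((-22.066402435302734, 186.75350952148438), (58.49045181274414, 63.268226623535156), 87.01644897460938), np.float64(63.9)) (np.int64(220), ((-31.312021255493164, 187.75453186035156), (60.53556823730469, 67.72140502929688), 86.7652816772461), np.float64(158.8))
side (np.int64(218), ((-22.301193237304688, 188.4293212890625), (59.57643127441406, 61.03681945800781), 89.06623077392578), np.float64(65.1)) (np.int64(148), ((-31.731081008911133, 183.9937744140625), (56.77597427368164, 75.31929016113281), 30.584054946899414), np.float64(160.0))
cur [471.3  45.8 149.7] ydir 65.07 TURN [ 0.   -0.01  0.07] then TRAVEL [-1.1 -0.7 55.1]
```

View pics/f2.png

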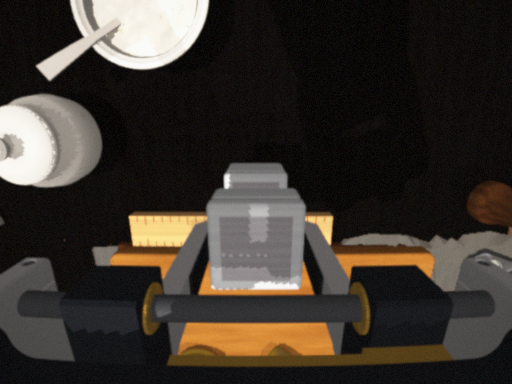

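Emit:
{"method": "send_rows", "body": {
  "plan": [
    {"travel": [-1.3, 0, 20], "delta_rot": [0, 0, 0], "fingers": 1},
    {"travel": [0, 0, 20], "delta_rot": [0, 0, 0], "fingers": 1},
    {"travel": [0, 0, 10], "delta_rot": [0, 0, 0], "fingers": 1},
    {"travel": [0, 0, 0], "delta_rot": [0, 0, 0], "fingers": 1},
    {"travel": [0, 0, 0], "delta_rot": [0, 0, 0], "fingers": 1}
  ]
}}

```text
clock: 30.98
eef_pos: [472.9, 44.5, 100.4]
eef_rot: [3.141, 0.001, 2.705]
wrist_force: [0.1, 0.2, -1.8]
finger_gap: 60.2
```

Run:
```python
from h import *
lk()
c=shot('wrist','f3');P=cloud(c);ok=c['z_map']>0
z=manip.read_state()['eef_pos'][2]
print('flat',fit(P,ok,z+9.4,-48,8,140,240,4))
```

```text
l,k,z -20.0 186.1 100.4 F 0.2 -0.1 -1.8 gap 60.2
flat (np.int64(7967), ((-20.005008697509766, 187.1280059814453), (60.59640884399414, 55.97186279296875), 89.96218872070312), np.float64(109.9))
```

Flat tin centre is at k 187.1 and the tall tin at 187.4, so lower it gently.

Emit:
{"method": "send_rows", "body": {
  "plan": [
    {"travel": [0.2, 0, 3], "delta_rot": [0, 0, 0], "fingers": 1},
    {"travel": [0, 0, 1.5], "delta_rot": [0, 0, 0], "fingers": 1},
    {"travel": [0, 0, 1], "delta_rot": [0, 0, 0], "fingers": 1},
    {"travel": [0, 0, 0], "delta_rot": [0, 0, 0], "fingers": 1}
  ]
}}

```text
clock: 31.52
eef_pos: [472.4, 44.4, 94.6]
eef_rot: [3.142, 0.0, 2.705]
wrist_force: [-2.0, 0.7, 4.3]
finger_gap: 60.0
```

```bash
python3 -c "
from h import *
lk()"
```

```text
l,k,z -20.3 186.5 94.6 F -0.3 2.1 4.3 gap 60.0
```

Emit:
{"method": "send_rows", "body": {
  "plan": [
    {"travel": [0, 0, 0], "delta_rot": [0, 0, 0], "fingers": -1},
    {"travel": [0, 0, 0], "delta_rot": [0, 0, 0], "fingers": -1},
    {"travel": [0, 0, 0], "delta_rot": [0, 0, 0], "fingers": -1},
    {"travel": [0, 0, 0], "delta_rot": [0, 0, 0], "fingers": -1},
    {"travel": [0, 0, -20], "delta_rot": [0, 0, 0], "fingers": -1},
    {"travel": [0, 0, -45], "delta_rot": [0, 0, 0], "fingers": -1},
    {"travel": [0, 0, -45], "delta_rot": [0, 0, 0], "fingers": -1},
    {"travel": [0, 0, 0], "delta_rot": [0, 0, 0], "fingers": -1}
  ]
}}

```text
clock: 32.52
eef_pos: [473.6, 44.5, 207.2]
eef_rot: [3.139, 0.005, 2.705]
wrist_force: [-0.0, 0.4, -0.3]
finger_gap: 94.0
```

Run:
```python
from h import *
lk()
for n in('wrist','scene','side'):
    c=shot(n,'e_'+n);P=cloud(c);ok=c['z_map']>0
    print(n,'flat',fit(P,ok,104,-70,40,140,240,4));print('tall',fit(P,ok,64,-60,40,158,240,3)); print('bar',fit(P,ok,16,-185,80,117,160,3))
    if n!='wrist':
        for t in ['round_cheese','cheese_wedge','brie']: print(t,[w(c,d['at']).round(1) for d in tip_of(t,n)[:1]])
a=cv2.imread('pics/e_wrist.png'); b=cv2.imread('pics/e_scene.png'); cv2.imwrite('pics/e.png',np.hstack([cv2.resize(a,(400,300)),cv2.resize(b[120:330,120:400],(400,300))]))
```

```text
l,k,z -19.7 185.5 207.2 F 0.3 0.2 -0.3 gap 94.0
wrist flat (np.int64(3268), ((-20.15102767944336, 188.37803649902344), (59.08926773071289, 60.19547653198242), 89.68617248535156), np.float64(104.1))
tall (np.int64(51), ((-20.870161056518555, 216.82000732421875), (56.91025161743164, 1.3878990411758423), 1.183508038520813), np.float64(62.4))
bar (np.int64(2746), ((-49.51971435546875, 137.20399475097656), (240.42852783203125, 40.46836853027344), 0.029156165197491646), np.float64(16.1))
scene flat (np.int64(331), ((-21.231006622314453, 186.29322814941406), (59.91361999511719, 62.97511291503906), 88.8555908203125), np.float64(103.8))
tall (np.int64(40), ((-49.488929748535156, 186.97816467285156), (55.724456787109375, 7.016323566436768), 88.95338439941406), np.float64(62.9))
bar (np.int64(630), ((-51.22715759277344, 137.78399658203125), (41.50016403198242, 243.54261779785156), 89.98670196533203), np.float64(15.9))
round_cheese [array([ 651.8, -120.6,   37.8])]
cheese_wedge [array([710.4, -11.3,  35.2])]
brie [array([757.5,  72.6,  30.7])]
side flat (np.int64(229), ((-20.763551712036133, 188.34048461914062), (59.79729080200195, 64.96297454833984), 89.7766342163086), np.float64(105.2))
tall (np.int64(33), ((-37.29344177246094, 178.31072998046875), (38.35678482055664, 76.12223815917969), 37.76478576660156), np.float64(63.5))
bar (np.int64(334), ((-49.477447509765625, 140.41177368164062), (245.70811462402344, 37.934696197509766), 0.08105572313070297), np.float64(16.9))
round_cheese [array([ 655.7, -122.1,   35.2])]
cheese_wedge [array([714.1, -13.9,  32.3])]
brie [array([758.9,  75.5,  32.9])]
```

View pics/e.png

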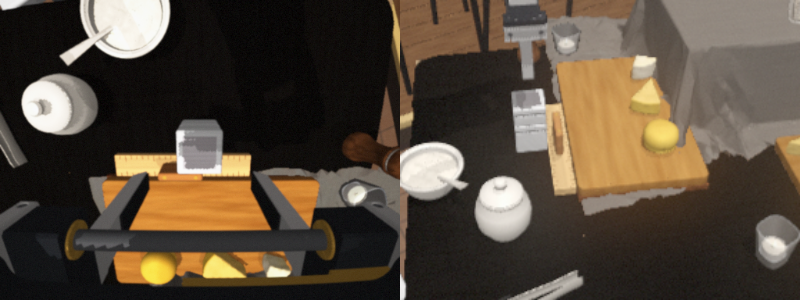

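```bash
python3 -c "
from h import *
print(manip.sign_off())"
```

```text
the job is handed in; nothing more can be done
None
```

The job is handed in at about 33 s of the 72 s allowed. In order, I laid and released the straightedge, stood the tall tin against it, and stacked the flat tin on top.

- **Straightedge:** it lies flat, with its top 16 mm above the table. I pressed it against the board's near edge with about 14 N before letting go. It is parallel to the edge within about 0.1°, and both ends are at least 20 mm inside the board's corners. I set it about 50 mm off-centre towards the robot's right, to clear the folded cloth at the board's left end.
- **Tall tin:** I pressed it flush against the free side with about 13 N before release. It lies wholly within the straightedge's length and is square to it within about 0.2°.
- **Flat tin:** its top is at 104 mm and it is square to the tall tin within about 0.5°. It is centred on the tall tin within about 1 mm.
- **Cheeses:** the network positions match the first ones within its error of a few millimetres, and the last picture shows them in their places. The gripper was clear, at 207 mm.

**What failed or disagreed:**
- The first grasp of the straightedge missed because I lifted before the fingers had shut. It was not disturbed, and I repeated the grasp.
- In the last check, depth readings put the straightedge's centre line 1–2 mm (wrist and scene) to 4 mm (side) farther out than the board edge implies. The calibration is good to about 2 mm, so I relied on the contact forces for flushness.

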